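# Load a marble plaque under the engraver's head

### The arm

A 6-joint arm with a two-finger parallel gripper is mounted at the origin on the work surface. World frame = base frame: x ahead of the robot, y to its left, z up, the work surface at z = 0. Lengths are in m, angles in degrees, forces in N, time in s.
With the tool pointing down it reaches from about 0.4 to 0.825 m from the base axis. Payload 7 kg.
Tool frame: the origin (TCP) lies at the very end of the fingers, on their centre line; the grasp point (between the pads) lies 19 mm behind it (r.hold_point_z is the distance from the TCP to the grasp point, in m); z points along the fingers, y is the direction in which the jaws open and shut (so a half turn about z gives the same grasp; the last joint's range is limited). The gripper opens to 88 mm and grips with 3 to 60 N. Pads are 19 mm wide; open, the fingers measure 130 mm over their backs; the gripper's body (78 mm by 193 mm) begins 47 mm behind the grasp point.
Start: joints at [87.611, 20.546, 0.682, 0, -70.136, -16.507], TCP at [0.219, 0.639, 0.227] pointing down, gripper open.
Joint ranges: [-176.03, 176.03], [-82.01, 121.73], [-58.28, 71.71], [-173.87, 95.51], [-174.79, -0.11], [-173.66, 173.66]. Speed limits (degrees/s): [136.94, 136.94, 172.46, 180, 180, 180].

### API

Orientations are given as [roll, pitch, yaw] about the fixed x, y, z axes, in that order (R = Rz(yaw) Ry(pitch) Rx(roll)).
In Python, from plant import r gives the robot as it stands. The module is installed in compiled form; this text tells all that it offers.
- The arm moves only by the shell command python3 -m inch 'ROWS' [FORCE]. ROWS is text: rows parted by semicolons, each of 7 numbers parted by spaces: the shift along the tool's x, y, z in m, then the turn, a rotation vector about the tool's x, y, z in rad, then the opening, from 0 (shut) to 1 (fully open). In form: tx ty tz ax ay az jaw; .... A call has 1 to 20 rows; each row shifts and turns the commanded pose from where the row before left it, along the tool's axes as they then stand; what a row does not reach is not made up. A row lasts 1/12 s, in which the tool goes at most 41.7 mm and 7.16 degrees, less where a joint would pass 70% of its speed; a pose out of reach is approached as far as the arm can. A call with a gripper value outside its range is refused whole. The fingers move at their own pace and stop on an object; FORCE is the grip in N (left out, the last holds). Time passes only in rows, so rows that do not move let the fingers close. It gives the time, the measured TCP pose, the force and the opening at its end, in the units of the state.
- r.get_state(): the state, without advancing time (a new reading comes with each control period).
- r.capture(name): name is "scene" or "top" or "wrist"; returns the picture (384x512x3 uint8, red, green, blue); there is no depth.
- r.camera_params(name): a dict with "vfov" (degrees; the focal length in pixels is half the picture's height over the tangent of half this angle, whatever the lens; pixels are square), "cx", "cy" (the principal point, pixels), "R" (3x3) and "t" (3): a world point X has camera coordinates R X + t. Camera axes: x right, y down, z forward; pixel columns grow to the right and rows downward; lengths in m; the calibration is good to about 2 mm. The wrist camera is an equidistant fisheye: a pixel r from the principal point sees the ray r / f radians off the axis. A picture is of the moment at which its call begins: read the wrist's pose just before it. camera_params takes no time and is no camera call; for the wrist camera it gives the pose at the moment of the call.
- r.close_job(): hands the job in, once; it reports no verdict.
Trained networks look in the newest picture that a camera, given by its name, has taken for a name from the list of things; names that differ only in an ending like _2 or _b are one class to them, and where a whole thing is asked for, a point or a joint stands for the part that bears it (a point fixed in the world has none). Each returns a list of dicts, best first, with "p" (0 to 1); they miss things now and then, are a little off and sometimes report something else, mostly with a low value. They report only what shows in the picture. A call takes as long as a camera call. They do not tell look-alikes from the thing itself.
- r.recognise(target, camera): "xy" ([column, row] in pixels, amid what is visible of it).
The state is a dict: "time_s": time; "joints": joint angles; "qd": joint speeds; "joint_torque": joint torques, N m; "tcp_pos": TCP position; "eef_rot": TCP orientation; "contact_force": force on the tool from outside, world axes, zero at the start; "moment": the same for the moment, N m; "gripper_width": finger opening in m.
Only numpy, scipy, OpenCV 4.12 (cv2) and the standard library are available. Lean on these libraries where they do the work, as an engineer would, in place of code of your own. Each camera call takes 0.05 s, during which the arm holds its last target.

### The job

Load the marble plaque for engraving: lay it lengthwise on the engraver's bed, slide it between the guides and under the sprung nose of the head until its front end bears against the brass end stop, pressing gently because a hard shove would spoil the stop's setting. Then swing the red-knobbed cam clamp round until it holds the plaque tight with its end still against the stop, and leave the bowl, the mallet and the brass weight where they are.

Things in the scene. Friction and masses are not known exactly. Their poses are not given: they have to be found in the camera images.
- engraver: Green bench engraver, fixed. Origin on the bench under the guide channel; x = feed direction (away from the operator), y left, z up. All 'engraver' figures are in this frame, mm. Flat bed, top at z = 50, x from -220 to 165, y from -78 to 78, open above in front of x = 18. Columns at y = -128 and +128, bridge and motor above x = 18 to 84.
- channel (a point): Point on the bed at engraver (0, 0, 50), axes as the engraver. Two guides 12 mm high make a channel 62 mm wide, centred on y = 0: left fence (face y = +31) from x = -31 to 82, its flared mouth from x = -48 at y = +38; right rail (face y = -31) from x = 4 to 82, its flared mouth from x = -7 at y = -36. The open cam stays outside y = -32.
- hood (a point): Middle of the lower front edge of the grey dust hood, at engraver (18, 0, 74): only 24 mm of headroom over the bed from here to x = 84. Hood 82 mm wide. Above it the bridge reaches 230 mm and the spindle motor 312 mm over the bench: keep the arm clear of them.
- nose (a joint): Lift (m) of the sprung domed steel nose under the hood at engraver x = 50, y = 0. 0 = free, its foot (radius 25 mm) 14 mm over the bed; about 0.002 when riding on the plaque. It presses down with about 2 N, so the plaque meets some 6 to 12 N as it enters (more if fast), then a drag of 5 to 9 N. This is not the stop.
- stop: End stop behind the head: steel block 34 x 50 x 30 mm, origin under its middle at engraver (133, 0, 50). From it a brass screw, 16 mm thick, 10 mm over the bed, points at the operator; its end face is the stop, set anywhere from engraver x = 78 to 106: not measured, to be felt. Over 15 N from the plaque on it spoils the setting; 3 to 7 N on top of the sliding drag is a good push.
- clamp (a joint): Cam clamp right of the channel, rad, turns clockwise from above; 0 open, 1.45 at most. Upright pivot at engraver (-30, -47.5). At 0 its lever points 105 degrees clockwise from engraver x; at 1.31 straight back, beside the plaque. The cam meets a plaque lying on the fence at about 0.9 and is tight from 1.2 on. 1 to 4 N at the knob turns it; it stays put.
- clamp_knob (a point): Middle of the clamp's upright red knob: 14 mm thick, 36 mm tall, 75 mm from the pivot, its middle 90 mm over the bench. Lever bar below it 10 mm thick, its axis 72 mm over the bench. Starts at 0 to 0.25 rad.
- plaque_mid (a point): Centre of the white marble plaque: 150 mm (x) x 60 mm (y) x 16 mm (z), about 0.4 kg. Either end may go first. It starts flat on a 12 mm plywood board of 210 x 110 mm.
- bowl: Turned white stone bowl, 90 mm wide, 50 mm high, origin under its middle. Leave alone.
- mallet: Round wooden mallet standing on its head, 76 mm wide, 166 mm tall, origin under its middle. Leave alone.
- weight: Brass weight, 60 mm wide, 72 mm tall, origin under its middle. Leave alone.
Not all that is in view belongs to the job. Of the things that look like the part that bears plaque_mid, the middle-sized one is meant.

How it is judged (in metres and radians):
On the way, in this order (a step that is already met when the one before it is completed fails the run):
1. the plaque lies on the bed, lengthwise, in front of the nose (z of plaque_mid in the frame of engraver between 0.055 and 0.0605 m and x of plaque_mid in the frame of engraver between -0.16 and -0.03 m and angle between the x axis of plaque_mid and the x axis of engraver, either way round below 0.15 rad and value of joint nose below 0.0008 m), for 0.1 s.
2. the plaque is under the nose and bears against the end stop (contact force between plaque and stop above 0.5 N and value of joint nose above 0.001 m and z of plaque_mid in the frame of engraver below 0.0605 m), for 0.15 s.
At the end, for the whole second after the job is handed in: The plaque lies flat and at rest in the channel under the nose (nose lifted over 1 mm), lined up within 0.04 rad, its end within 1.5 mm of the brass stop's face, held by the cam (over 2 N), with the clamp turned beyond 1.1 rad (x of plaque_mid in the frame of anvil_face above -0.0765 m and value of joint nose above 0.001 m and value of joint clamp above 1.1 rad and contact force between plaque and clamp above 2 N and angle between the x axis of plaque_mid and the x axis of engraver, either way round below 0.04 rad and angle between plaque_mid's own z axis and vertical below 0.03 rad and linear speed of plaque below 0.01 m/s); the robot touches nothing.
It fails at once if the plaque pushes on the end stop with more than 15 N (contact force between plaque and stop above 15 N).
It fails at once if a bystander is moved more than 15 mm (distance of any of bowl, mallet, weight from where it was at the start of the episode above 0.015 m).
It also fails if it takes over 72 s, if anything falls off the work surface, if the arm or the gripper's body presses on something with over 40 N, if the wrist force passes 120 N, or if a joint passes its speed limit or range.

## Working session

There is one attempt and no reset: what is moved stays moved. The work goes in short steps, Python scripts to look and compute and a shell command to move; the robot and the scene stay as the last step left them, time stands still between calls to the robot, and variables do not carry over. Pictures are saved under pics/ and viewed, and the job is handed in when it is done.

```bash
mkdir -p pics; ls
python3 - <<'E'
from plant import r
import cv2
s=r.get_state(); print(s)
for n in ("scene","top","wrist"):
    im=r.capture(n); cv2.imwrite(f"pics/a_{n}.png",im[:,:,::-1])
    p=r.camera_params(n); print(n,{k:(v.tolist() if hasattr(v,'tolist') else v) for k,v in p.items()})
for n in ("scene","top"):
    for t in ("engraver","plaque_mid","clamp_knob","stop","hood","bowl","mallet","weight"):
        try: print(n,t,[(x['p'],x['xy']) for x in r.recognise(t,n)[:4]])
        except Exception as e: print(n,t,e)
print(r.get_state()['time_s'])
E
```

```text
pics
{'time_s': 0.0, 'joints': array([ 8.76114119e+01,  2.05902636e+01,  6.35282278e-01, -2.15030089e-02,
       -7.01334605e+01, -1.65075729e+01]), 'qd': array([ 0.06316309, -0.0360509 ,  0.07129921,  0.05871896,  0.06801072,
        0.06774569]), 'joint_torque': array([-3.78606856e-04, -5.82720709e+01,  2.93044299e+01,  6.99749932e+00,
        6.73436109e-03, -1.67593330e-04]), 'tcp_pos': array([0.21845357, 0.63818015, 0.225643  ]), 'eef_rot': array([ 1.79909459e+02, -5.75151328e-03, -1.89034795e+01]), 'contact_force': array([-0.07344023, -0.10602702,  0.96995988]), 'moment': array([0.01118021, 0.06286294, 0.02682893]), 'gripper_width': 0.08765121040402332}
scene {'vfov': 50.90277261499807, 'cx': 258.47651026684775, 'cy': 191.0349929552437, 'R': [[0.9804969860698729, -0.19610038148871753, 0.013049930569717715], [-0.12192849254604592, -0.6590286617527685, -0.7421688929710027], [0.1541398813200004, 0.7261032043506863, -0.6700858404848753]], 't': [-0.5631123418370455, 0.17193169503621814, 1.2915956838328944]}
top {'vfov': 47.400752200594056, 'cx': 257.7893035038466, 'cy': 196.12049029
[... 636 characters left out ...]
]}
scene engraver [(0.96, [296.3, 212.3])]
scene plaque_mid [(0.65, [193.7, 201.2]), (0.64, [262.5, 134.6]), (0.57, [209.4, 167.5])]
scene clamp_knob [(0.48, [279.5, 225.1])]
scene stop [(0.45, [340.4, 203.8])]
scene hood [(0.77, [291.6, 213.1])]
scene bowl [(0.55, [278.9, 160.1]), (0.2, [250.5, 323.4])]
scene mallet [(0.97, [250.4, 322.5])]
scene weight [(0.72, [324.1, 320.2])]
top engraver [(0.89, [285.2, 169.4])]
top plaque_mid [(0.81, [110.7, 175.1]), (0.69, [169.8, 260.5])]
top clamp_knob [(0.6, [308.6, 192.8])]
top stop [(0.42, [285.5, 116.7])]
top hood [(0.62, [282.0, 169.6])]
top bowl [(0.86, [180.4, 157.8])]
top mallet [(0.86, [419.1, 253.8])]
top weight [(0.9, [417.9, 180.9])]
0.95
```

View pics/a_scene.png

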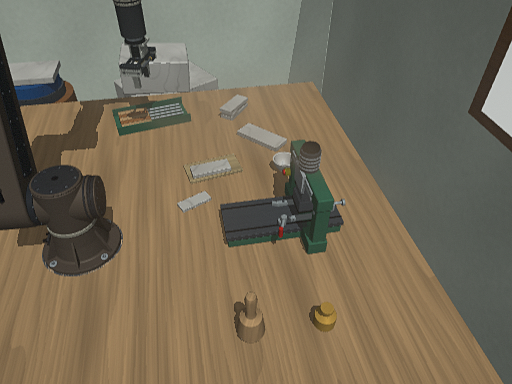

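View pics/a_top.png

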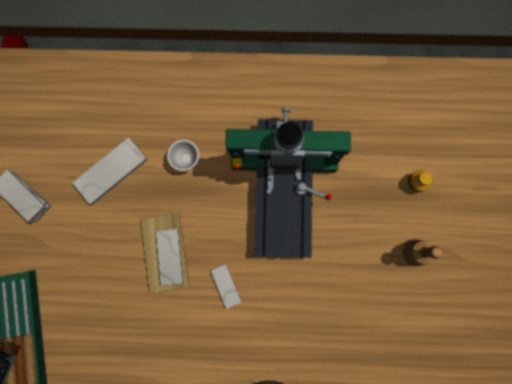

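View pics/a_wrist.png

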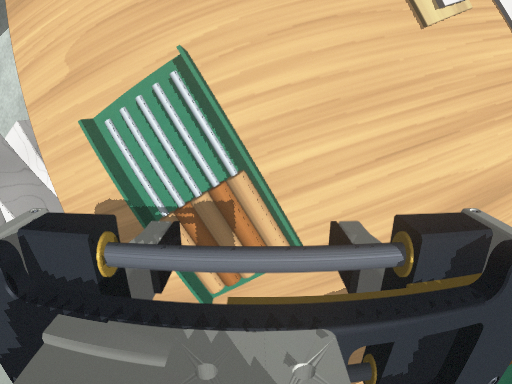

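Run:
```python
import cv2
im=cv2.imread("pics/a_top.png")
cv2.imwrite("pics/b1.png",cv2.resize(im[200:310,120:260],None,fx=5.5,fy=5.5,interpolation=cv2.INTER_CUBIC))
cv2.imwrite("pics/b2.png",cv2.resize(im[100:265,215:360],None,fx=3.6,fy=3.6,interpolation=cv2.INTER_CUBIC))
```

```text
(no output)
```

View pics/b1.png

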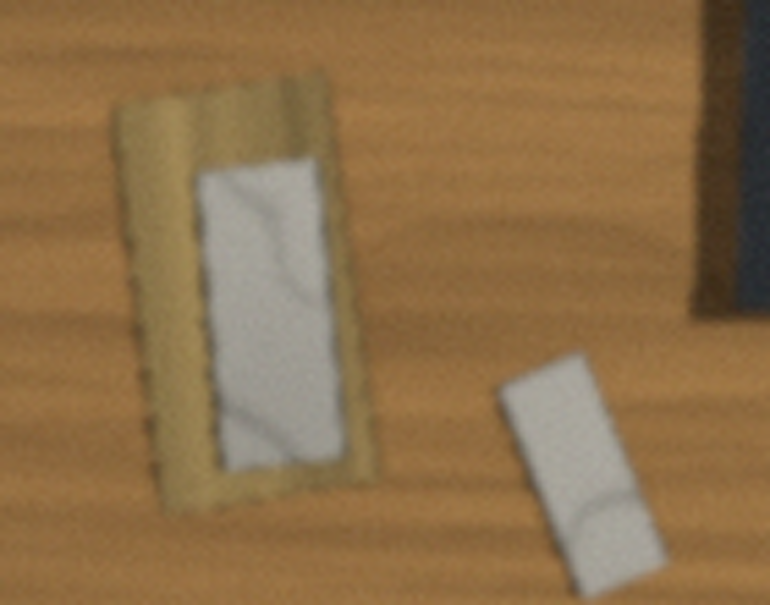

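View pics/b2.png

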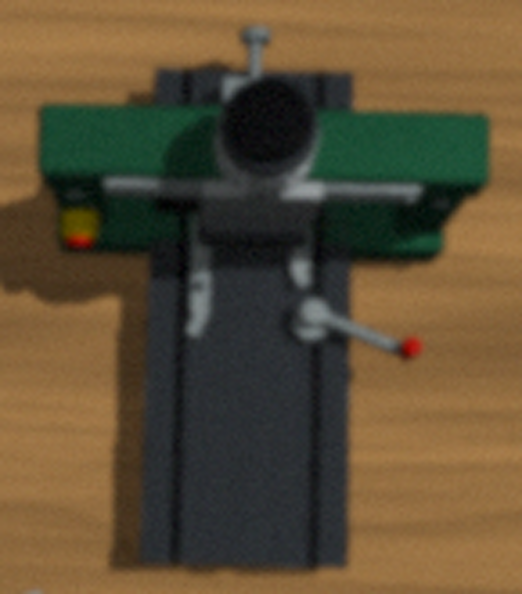

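```bash
cat > h.py <<'E'
import numpy as np
from scipy.optimize import least_squares
def cam(r,n):
    p=r.camera_params(n); f=192/np.tan(np.radians(p['vfov'])/2)
    return dict(R=np.array(p['R']),t=np.array(p['t']),f=f,c=np.array([p['cx'],p['cy']]),fish=n=='wrist')
def ray(c,uv):
    d=(np.asarray(uv,float)-c['c'])/c['f']
    if c['fish']:
        th=np.linalg.norm(d); v=np.array([*(d/max(th,1e-9)*np.sin(th)),np.cos(th)])
    else: v=np.array([*d,1.])
    return -c['R'].T@c['t'], c['R'].T@v
def at(c,uv,z):
    o,d=ray(c,uv); return o+d*(z-o[2])/d[2]
def proj(c,X):
    q=c['R']@np.asarray(X)+c['t']
    if c['fish']:
        n=np.hypot(q[0],q[1]); th=np.arctan2(n,q[2]); return c['c']+c['f']*th*q[:2]/n
    return c['c']+c['f']*q[:2]/q[2]
def e2w(p,P):
    x,y,a=p; P=np.asarray(P,float)
    return np.array([x+np.cos(a)*P[0]-np.sin(a)*P[1], y+np.sin(a)*P[0]+np.cos(a)*P[1], P[2]])
def fit(obs,p0):
    fn=lambda p: np.concatenate([proj(c,e2w(p,P))-uv for c,uv,P in obs])
    s=least_squares(fn,p0,loss='soft_l1'); return s.x, fn(s.x).reshape(-1,2)
E
python3 - <<'E'
from plant import r
from h import *
c=cam(r,"top")
pts=np.array([(198,172),(316,157),(344,457),(222,470)])/5.5+[120,200]
W=np.array([at(c,p,.028) for p in pts]); print(W, W.mean(0), np.linalg.norm(W-np.roll(W,-1,0),axis=1))
print('board z of plaq yaw', np.degrees(np.arctan2(*( (W[0]+W[1]-W[2]-W[3])[[1,0]]))))
b=lambda x,y:np.array([x,y])/3.6+[215,100]
obs=[(c,b(140,567),(-.22,.078,.05)),(c,b(346,567),(-.22,-.078,.05)),(c,b(157,70),(.165,.078,.05)),(c,b(353,72),(.165,-.078,.05)),(c,b(196,337),(-.048,.038,.062))]
p,res=fit(obs,[.75,-.07,0]); print(p,np.degrees(p[2]),res)
k=at(c,b(411,348),.105); R=np.array([[np.cos(p[2]),np.sin(p[2])],[-np.sin(p[2]),np.cos(p[2])]])
print('knob eng',R@(k[:2]-p[:2]))
d=R@(k[:2]-p[:2])-[-.03,-.0475]; print(np.linalg.norm(d),np.degrees(np.arctan2(d[1],d[0])))
for uv in ((180.4,157.8),(419,254),(418,181)): print(at(c,uv,.05))
c=cam(r,"scene")
E
```

```text
[[0.51049502 0.3290371  0.028     ]
 [0.51976506 0.26954901 0.028     ]
 [0.37103391 0.24757337 0.028     ]
 [0.36285437 0.30813665 0.028     ]] [0.44103709 0.28857403 0.028     ] [0.06020603 0.15034588 0.06111314 0.14911268]
board z of plaq yaw 8.231865441817748
[ 0.66836013 -0.02343509  0.00072603] 0.04159828646153429 [[-0.21768515 -0.76622917]
 [ 0.31962035  0.88917226]
 [-0.90748568 -0.37419729]
 [ 0.01959207  0.34759177]
 [ 0.635722   -0.04747798]]
knob eng [-0.05818357 -0.11658355]
0.07461132934040078 -112.19366622020205
[0.71615756 0.26748377 0.05      ]
[ 0.46855285 -0.39058086  0.05      ]
[ 0.66796587 -0.39178678  0.05      ]
```

```bash
cat >> h.py <<'E'
from scipy.spatial.transform import Rotation as Ro
def delta(s,pos,yaw):
    R0=Ro.from_euler('xyz',s['eef_rot'],degrees=True); R1=Ro.from_euler('xyz',[180,0,yaw],degrees=True)
    d=np.asarray(pos)-s['tcp_pos']
    print('turn(rotvec)',np.round((R0.inv()*R1).as_rotvec(),4),' shift in old axes mm',np.round(1e3*R0.inv().apply(d),1),' in new axes',np.round(1e3*R1.inv().apply(d),1))
E
python3 - <<'E'
from plant import r
from h import *
s=r.get_state(); delta(s,[.441,.2886,.20],8.2)
c=cam(r,'wrist'); R0=Ro.from_euler('xyz',s['eef_rot'],degrees=True)
print('cam in tool',R0.inv().apply(-c['R'].T@c['t']-s['tcp_pos']))
E
```

```text
turn(rotvec) [-0.      0.     -0.4729]  shift in old axes mm [323.7 259.1  26.5]  in new axes [170.2 378.1  26.6]
cam in tool [ 7.07499999e-02  4.51598221e-05 -1.59856199e-01]
```

```bash
python3 -m inch '0 0 0 0 0 0.12 1;0 0 0 0 0 0.12 1;0 0 0 0 0 0.12 1;0 0 0 0 0 0.12 1;0 0 0 0 0 0.12 1;0 0 0 0 0 0.12 1;0 0 0 0 0 0.12 1;0 0 0 0 0 0.12 1;0 0 0 0 0 0.12 1;0 0 0 0 0 0.12 1;0 0 0 0 0 0.12 1;0 0 0 0 0 0.12 1;0 0 0 0 0 0.12 1;0 0 0 0 0 0.12 1;0 0 0 0 0 0.12 1;0 0 0 0 0 0.12 1;0 0 0 0 0 0.12 1;0 0 0 0 0 0.12 1;0 0 0 0 0 0.12 1;0 0 0 0 0 0.12 1'
python3 - <<'E'
from plant import r
from h import *
s=r.get_state(); delta(s,[.441,.2886,.20],-171.8);print(s['joints'])
E
```

```text
time_s: 2.62
tcp_pos: [0.2186, 0.6386, 0.2266]
eef_rot: [180.0, -0.0, -156.7]
contact_force: [-0.1, 0.1, -0.2]
gripper_width: 0.0881
turn(rotvec) [ 1.000e-04 -0.000e+00  2.627e-01]  shift in old axes mm [ -66.2 -409.4   26.6]  in new axes [-170.2 -378.2   26.6]
[ 8.76111614e+01  2.05450054e+01  6.83432270e-01 -2.08280208e-03
 -7.01357041e+01 -1.54356827e+02]
```

```bash
python3 -m inch '0 -0.034 0 0 0 0 1;-0.0142 -0.0285 0.002 0 0 0.0876 1;-0.0142 -0.0315 0.002 0 0 0.0876 1;-0.0142 -0.0315 0.002 0 0 0.0876 1;-0.0142 -0.0315 0.002 0 0 0 1;-0.0142 -0.0315 0.002 0 0 0 1;-0.0142 -0.0315 0.002 0 0 0 1;-0.0142 -0.0315 0.002 0 0 0 1;-0.0142 -0.0315 0.002 0 0 0 1;-0.0142 -0.0315 0.002 0 0 0 1;-0.0142 -0.0315 0.002 0 0 0 1;-0.0142 -0.0315 0.002 0 0 0 1;0 0 0 0 0 0 1;0 0 0 0 0 0 1'
python3 - <<'E'
from plant import r
from h import *
import cv2
s=r.get_state(); print(s['tcp_pos'],s['eef_rot'])
im=r.capture('wrist'); cv2.imwrite('pics/w1.png',im[:,:,::-1])
print(r.recognise('plaque_mid','wrist'))
delta(s,[.441,.2886,.20],-171.8)
c=cam(r,'wrist')
for a,b in((.075,.03),(.075,-.03),(-.075,-.03),(-.075,.03)):
    print(proj(c,e2w([.441,.2886,np.radians(8.2)],[a,b,.028])))
E
```

```text
time_s: 3.78
tcp_pos: [0.4518, 0.3005, 0.2047]
eef_rot: [180.0, 0.0, -171.6]
contact_force: [0.7, 0.8, 0.2]
gripper_width: 0.0874
[0.45184141 0.30054123 0.20468218] [ 1.79994233e+02  7.52401943e-03 -1.71639521e+02]
[{'xy': [244.5, 160.6], 'p': 0.9}, {'xy': [131.4, 85.4], 'p': 0.58}]
turn(rotvec) [0.0001 0.0001 0.0028]  shift in old axes mm [ 12.5 -10.2   4.7]  in new axes [ 12.4 -10.3   4.7]
[269.02334659 224.66488169]
[219.77885894 224.27733809]
[217.51243425  97.949581  ]
[271.12392581  97.89037436]
```

View pics/w1.png

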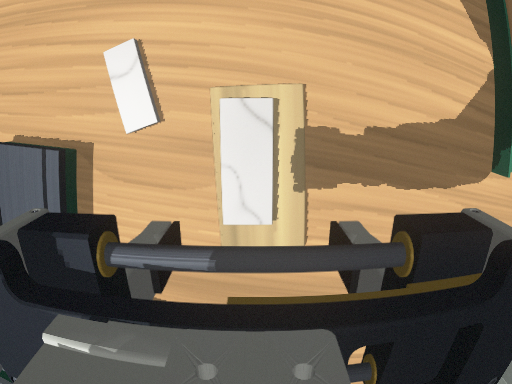

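```bash
python3 -m inch '0.006 -0.004 0.01 0 0 0.003 1;0.006 -0.004 0.03 0 0 0 1;0 0 0.03 0 0 0 1;0 0 0.03 0 0 0 1;0 0 0.03 0 0 0 1;0 0 0.025 0 0 0 1;0 0 0.015 0 0 0 1;0 0 0.005 0 0 0 1;0 0 0 0 0 0 1;0 0 0 0 0 0 1'
python3 - <<'E'
from plant import r
from h import *
s=r.get_state(); print(s['tcp_pos'],s['eef_rot'],s['contact_force'])
delta(s,[.441,.291,.0145],-171.8)
E
```

```text
time_s: 4.72
tcp_pos: [0.4405, 0.2934, 0.0301]
eef_rot: [180.0, 0.0, -171.6]
contact_force: [0.0, 0.3, 0.4]
gripper_width: 0.0874
[0.44045779 0.29342497 0.03014295] [ 1.79989533e+02  2.99117332e-02 -1.71553716e+02] [0.01633683 0.30776424 0.44575551]
turn(rotvec) [0.0002 0.0005 0.0043]  shift in old axes mm [-0.2 -2.5 15.6]  in new axes [-0.2 -2.5 15.6]
```

```bash
python3 -m inch '0 -0.002 0.008 0 0 0 1;0 0 0.006 0 0 0 1;0 0 0.001 0 0 0 1;0 0 0 0 0 0 1;0 0 0 0 0 0 0.5;0 0 0 0 0 0 0.3;0 0 0 0 0 0 0;0 0 0 0 0 0 0;0 0 0 0 0 0 0;0 0 0 0 0 0 0;0 0 0 0 0 0 0' 35
```

```text
time_s: 5.63
tcp_pos: [0.4407, 0.2902, 0.0147]
eef_rot: [-180.0, -0.0, -171.6]
contact_force: [0.4, -1.9, 3.1]
gripper_width: 0.0593
```

```bash
python3 -m inch '0 0 -0.02 0 0 0 0;0 0 -0.03 0 0 0 0;0 0 -0.03 0 0 0 0;0 0 -0.03 0 0 0 0;0 0 -0.02 0 0 0 0;0 0 0 0 0 0.073 0;0 0 0 0 0 0.073 0'
python3 - <<'E'
from plant import r
from h import *
s=r.get_state(); print(s['tcp_pos'],s['eef_rot'],s['contact_force'],s['gripper_width'])
delta(s,[.548,-.0235,.14],-180+.04)
E
```

```text
time_s: 6.22
tcp_pos: [0.4408, 0.291, 0.1458]
eef_rot: [179.9, 0.1, 179.8]
contact_force: [0.1, 0.1, -4.1]
gripper_width: 0.0596
[0.44080954 0.29095861 0.14583878] [1.79852968e+02 7.16915918e-02 1.79806491e+02] [ 0.05293791  0.14021624 -4.10770407] 0.05961723265421345
turn(rotvec) [ 0.0026  0.0013 -0.0041]  shift in old axes mm [-108.2 -314.1    5.2]  in new axes [-107.  -314.5    5.8]
```

```bash
python3 -m inch '-0.0045 -0.013 0 0 0 0 0;-0.009 -0.0262 0 0 0 0 0;-0.009 -0.0262 0 0 0 0 0;-0.009 -0.0262 0 0 0 0 0;-0.009 -0.0262 0 0 0 0 0;-0.009 -0.0262 0 0 0 0 0;-0.009 -0.0262 0 0 0 0 0;-0.009 -0.0262 0 0 0 0 0;-0.009 -0.0262 0 0 0 0 0;-0.009 -0.0262 0 0 0 0 0;-0.009 -0.0262 0 0 0 0 0;-0.009 -0.0262 0 0 0 0 0;-0.0045 -0.013 0 0 0 -0.004 0;0 0 0 0 0 0 0;0 0 0 0 0 0 0'
python3 - <<'E'
from plant import r
from h import *
import cv2
s=r.get_state(); print(s['tcp_pos'],s['eef_rot'],s['contact_force'],s['gripper_width'])
for n in('wrist','top','scene'):
    im=r.capture(n); cv2.imwrite(f'pics/c_{n}.png',im[:,:,::-1])
im=cv2.imread('pics/c_scene.png'); cv2.imwrite('pics/c_s.png',cv2.resize(im[120:270,170:370],None,fx=4,fy=4,interpolation=cv2.INTER_CUBIC))
im=cv2.imread('pics/c_top.png'); cv2.imwrite('pics/c_t.png',cv2.resize(im[100:280,200:370],None,fx=3.3,fy=3.3,interpolation=cv2.INTER_CUBIC))
delta(s,[.548,-.0235,.14],-180+.04)
c=cam(r,'wrist')
p=[.6684,-.0234,.0007]
for P in((-.22,.078,.05),(-.22,-.078,.05),(-.1,.078,.05),(-.1,-.078,.05)): print(proj(c,e2w(p,P)))
E
```

```text
time_s: 7.47
tcp_pos: [0.548, -0.025, 0.1436]
eef_rot: [-180.0, -0.1, -179.9]
contact_force: [0.1, 0.0, -3.9]
gripper_width: 0.0595
[ 0.54798438 -0.02502099  0.14360372] [-1.79995603e+02 -1.02530225e-01 -1.79856965e+02] [ 0.10235234  0.00550747 -3.93591637] 0.059533167199390315
turn(rotvec) [-0.0001 -0.0018  0.0018]  shift in old axes mm [-0.   1.5  3.6]  in new axes [-0.   1.5  3.6]
[345.24089571  81.91076159]
[165.10391666  80.99129358]
[338.36628884 213.97574014]
[170.6918839  213.25166567]
```

View pics/c_wrist.png

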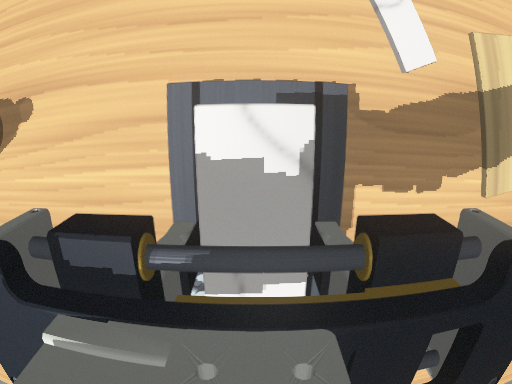

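View pics/c_s.png

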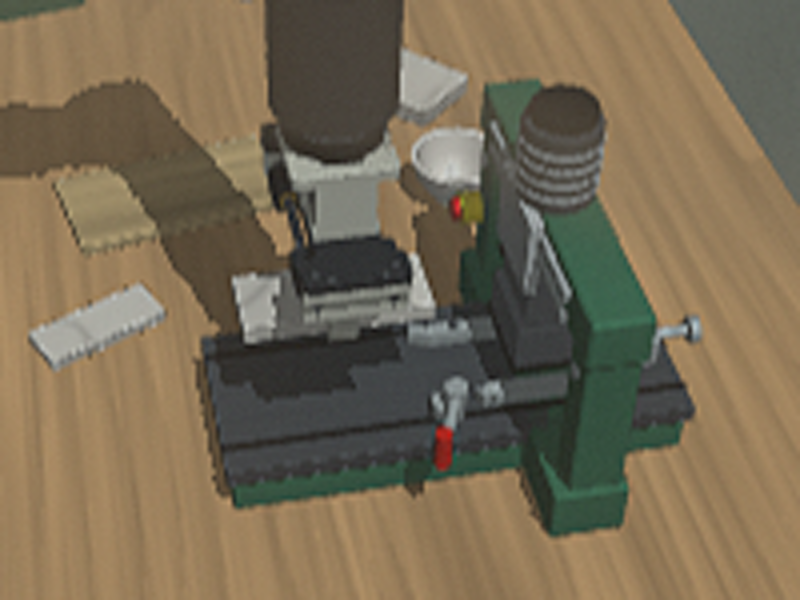

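View pics/c_t.png

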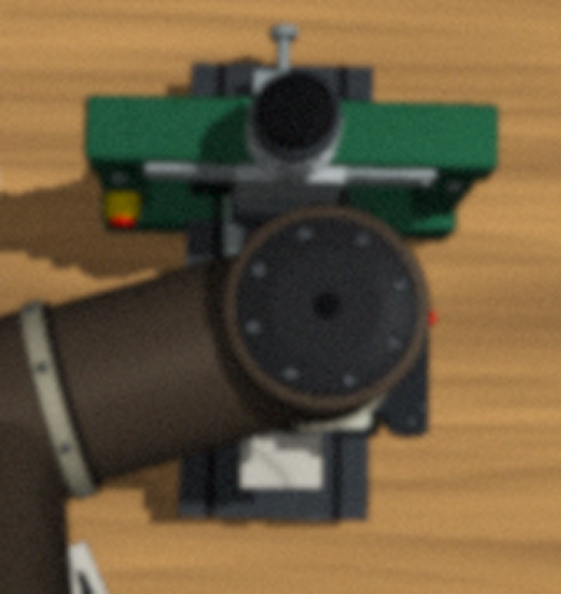

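```bash
python3 -m inch '0 0.0025 0.01 0 0 0 0;0 0 0.025 0 0 0 0;0 0 0.025 0 0 0 0;0 0 0.018 0 0 0 0;0 0 0.007 0 0 0 0;0 0 0.001 0 0 0 0;0 0 0 0 0 0 0;0 0 0 0 0 0 0'
python3 -m inch '0 0 0.001 0 0 0 0;0 0 0.001 0 0 0 0;0 0 0 0 0 0 0'
```

```text
time_s: 8.28
tcp_pos: [0.5495, -0.0209, 0.0595]
eef_rot: [180.0, 0.1, -179.7]
contact_force: [-0.1, -0.3, -2.8]
gripper_width: 0.0599
time_s: 8.53
tcp_pos: [0.549, -0.0213, 0.0571]
eef_rot: [180.0, 0.1, -179.8]
contact_force: [0.8, -0.2, -2.8]
gripper_width: 0.0599
```

```bash
python3 -m inch '0 -0.001 0.001 0 0 0 0;0 0 0.001 0 0 0 0;0 0 0 0 0 0 0;0 0 0 0 0 0 0'; python3 -m inch '0 0 0.001 0 0 0 0;0 0 0.0005 0 0 0 0;0 0 0 0 0 0 0;0 0 0 0 0 0 0'
```

```text
time_s: 8.87
tcp_pos: [0.5486, -0.0224, 0.0545]
eef_rot: [-180.0, -0.0, -179.8]
contact_force: [-0.5, 0.4, -3.0]
gripper_width: 0.0593
time_s: 9.2
tcp_pos: [0.5486, -0.0223, 0.053]
eef_rot: [-180.0, -0.0, -179.8]
contact_force: [-0.1, -0.0, -3.8]
gripper_width: 0.0597
```

```bash
python3 -m inch '0 0 0.0008 0 0 0 0;0 0 0 0 0 0 0;0 0 0 0 0 0 0'; python3 -m inch '0 0 0.0006 0 0 0 0;0 0 0 0 0 0 0;0 0 0 0 0 0 0'
```

```text
time_s: 9.45
tcp_pos: [0.5487, -0.0223, 0.0527]
eef_rot: [-180.0, 0.0, -179.8]
contact_force: [-3.1, 0.2, 3.7]
gripper_width: 0.0598
time_s: 9.7
tcp_pos: [0.5488, -0.0223, 0.0527]
eef_rot: [-180.0, 0.0, -179.8]
contact_force: [-5.1, 2.4, 10.0]
gripper_width: 0.0595
```

```bash
python3 -m inch '0 0 0 0 0 0 0.9;0 0 0 0 0 0 1;0 0 0 0 0 0 1;0 0 0 0 0 0 1;0 0 0 0 0 0 1;0 0 -0.02 0 0 0 1;0 0 -0.02 0 0 0 1;0 0 -0.005 0 0 0 1;0.015 0 0 0 0 0 0.15;0.03 0 0 0 0 0 0.15;0.03 0 0 0 0 0 0.15;0.022 0 0 0 0 0 0.15;0 0 0 0 0 0 0.15;0 0 0 0 0 0 0.15'
python3 - <<'E'
from plant import r
from h import *
import cv2
s=r.get_state(); print(s['tcp_pos'],s['eef_rot'],s['contact_force'],s['gripper_width'])
for n in('wrist','top'):
    im=r.capture(n); cv2.imwrite(f'pics/d_{n}.png',im[:,:,::-1])
im=cv2.imread('pics/d_top.png'); cv2.imwrite('pics/d_t.png',cv2.resize(im[100:280,200:370],None,fx=3.3,fy=3.3,interpolation=cv2.INTER_CUBIC))
E
```

```text
time_s: 10.87
tcp_pos: [0.451, -0.0227, 0.0969]
eef_rot: [180.0, 0.0, -179.7]
contact_force: [-0.2, -0.1, 0.7]
gripper_width: 0.0533
[ 0.45096086 -0.02272635  0.09694557] [ 1.79979660e+02  4.60590814e-02 -1.79735074e+02] [-0.20392112 -0.12036388  0.69118483] 0.05327952485517186
```

View pics/d_wrist.png

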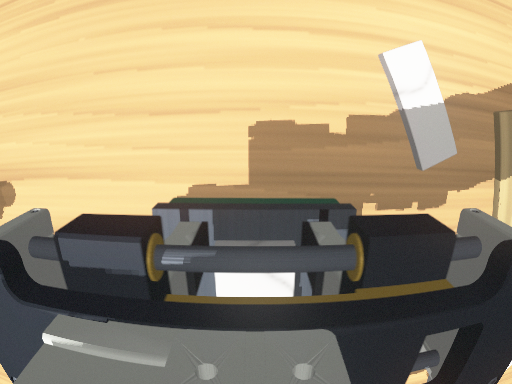

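View pics/d_t.png

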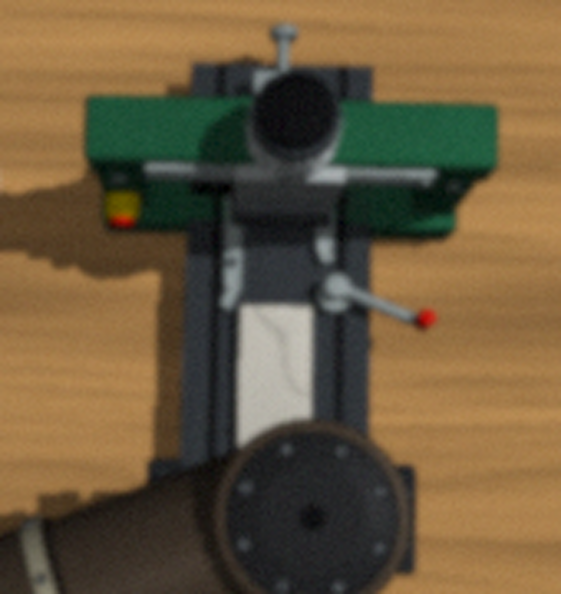

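```bash
python3 -m inch '0 0 0.015 0 0 0 0.15;0 0 0.018 0 0 0 0.15;0 0 0.007 0 0 0 0.15;0 0 0.002 0 0 0 0.15;0 0 0 0 0 0 0.15;0 0 0 0 0 0 0.15;0 0 0 0 0 0 0.15'
```

```text
time_s: 11.55
tcp_pos: [0.4523, -0.0226, 0.0553]
eef_rot: [180.0, 0.1, -179.8]
contact_force: [-0.3, -0.1, 0.4]
gripper_width: 0.0132
```

```bash
python3 -m inch '-0.004 0 0 0 0 0 0.15;-0.004 0 0 0 0 0 0.15;-0.004 0 0 0 0 0 0.15;-0.004 0 0 0 0 0 0.15;-0.004 0 0 0 0 0 0.15;-0.004 0 0 0 0 0 0.15;-0.004 0 0 0 0 0 0.15;0 0 0 0 0 0 0.15'
python3 -m inch '-0.004 0 0 0 0 0 0.15;-0.004 0 0 0 0 0 0.15;-0.004 0 0 0 0 0 0.15;-0.004 0 0 0 0 0 0.15;-0.004 0 0 0 0 0 0.15;0 0 0 0 0 0 0.15'
python3 - <<'E'
from plant import r
import cv2
for n in('top','scene'):
    im=r.capture(n); cv2.imwrite(f'pics/e_{n}.png',im[:,:,::-1])
im=cv2.imread('pics/e_top.png'); cv2.imwrite('pics/e_t.png',cv2.resize(im[100:280,200:370],None,fx=3.3,fy=3.3,interpolation=cv2.INTER_CUBIC))
E
```

```text
time_s: 12.22
tcp_pos: [0.4796, -0.0229, 0.0545]
eef_rot: [-180.0, -0.1, -179.8]
contact_force: [-1.8, -0.3, 0.7]
gripper_width: 0.0131
time_s: 12.72
tcp_pos: [0.5009, -0.0224, 0.0547]
eef_rot: [180.0, 0.0, -179.8]
contact_force: [0.9, -0.3, 0.6]
gripper_width: 0.0133
```

View pics/e_t.png

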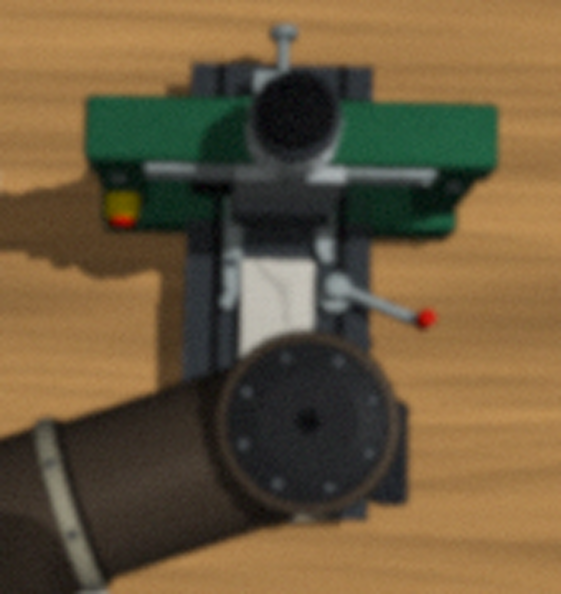

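```bash
python3 -m inch '-0.003 0 0 0 0 0 0.15;-0.003 0 0 0 0 0 0.15;-0.003 0 0 0 0 0 0.15;-0.003 0 0 0 0 0 0.15;-0.003 0 0 0 0 0 0.15'
python3 -m inch '-0.003 0 0 0 0 0 0.15;-0.003 0 0 0 0 0 0.15;-0.003 0 0 0 0 0 0.15;-0.003 0 0 0 0 0 0.15'
python3 -m inch '-0.0015 0 0 0 0 0 0.15;-0.0015 0 0 0 0 0 0.15;-0.0015 0 0 0 0 0 0.15'
python3 -m inch '-0.0015 0 0 0 0 0 0.15;-0.0015 0 0 0 0 0 0.15;-0.0015 0 0 0 0 0 0.15'
python3 -m inch '-0.0015 0 0 0 0 0 0.15;-0.0015 0 0 0 0 0 0.15;-0.0015 0 0 0 0 0 0.15'
```

```text
time_s: 13.23
tcp_pos: [0.5135, -0.0228, 0.0547]
eef_rot: [-180.0, -0.1, -179.8]
contact_force: [-5.1, 0.5, 4.2]
gripper_width: 0.0131
time_s: 13.57
tcp_pos: [0.5255, -0.0228, 0.0547]
eef_rot: [-180.0, -0.1, -179.8]
contact_force: [-5.6, 0.7, 5.8]
gripper_width: 0.0132
time_s: 13.82
tcp_pos: [0.53, -0.0227, 0.0546]
eef_rot: [-180.0, -0.1, -179.8]
contact_force: [-6.4, 0.2, 4.9]
gripper_width: 0.0131
time_s: 14.07
tcp_pos: [0.5347, -0.0226, 0.0546]
eef_rot: [-180.0, -0.1, -179.8]
contact_force: [-6.8, 0.1, 5.3]
gripper_width: 0.013
time_s: 14.32
tcp_pos: [0.5392, -0.0226, 0.0546]
eef_rot: [-180.0, -0.1, -179.8]
contact_force: [-5.9, -0.7, 5.0]
gripper_width: 0.013
```

Run:
```python
from plant import r
import cv2,numpy as np
for n in('top','scene'):
    im=r.capture(n); cv2.imwrite(f'pics/f_{n}.png',im[:,:,::-1])
a=cv2.imread('pics/f_top.png');a=cv2.resize(a[130:250,225:345],None,fx=3.3,fy=3.3,interpolation=cv2.INTER_CUBIC)
b=cv2.imread('pics/f_scene.png');b=cv2.resize(b[170:270,200:350],None,fx=2.64*1.5,fy=3.96,interpolation=cv2.INTER_CUBIC)
print(a.shape,b.shape)
cv2.imwrite('pics/f1.png',a);cv2.imwrite('pics/f2.png',b)
s=r.get_state();print(s['tcp_pos'],s['contact_force'],s['moment'])
```

```text
(396, 396, 3) (396, 594, 3)
[ 0.53970539 -0.02258279  0.05462743] [-5.10637011  0.07812556  3.0538222 ] [-0.23161683  1.40569105 -0.0842952 ]
```

View pics/f1.png

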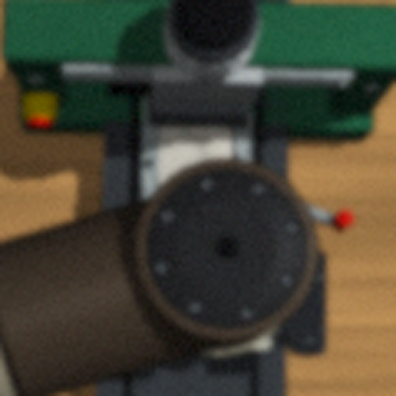

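View pics/f2.png

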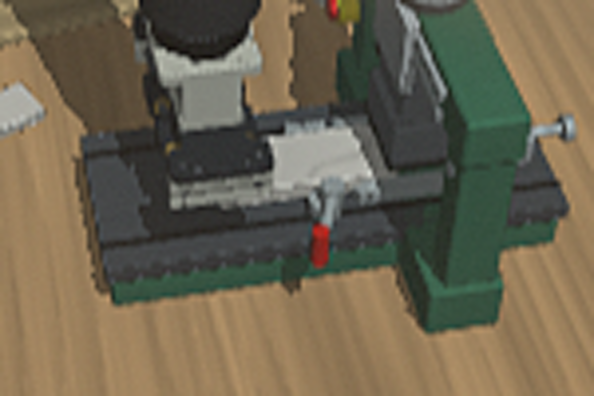

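Run:
```python
from plant import r
from h import *
import cv2
c=cam(r,'top'); p=[.669,-.0225,.0007]
for row in (110,118,127): print(row,at(c,(225+200/3.3,130+row/3.3),.066)[0]-p[0])
for P in((.018,0,.074),(.018,.041,.074),(.018,-.041,.074),(-.048,.038,.062),(-.031,.031,.062),(.004,-.031,.062),(-.007,-.036,.062)):
    print(P,(proj(c,e2w(p,P))-[225,130])*3.3)
a=cv2.imread('pics/f_top.png');cv2.imwrite('pics/f3.png',cv2.resize(a[150:200,255:315],None,fx=10,fy=10,interpolation=cv2.INTER_CUBIC))
# expected plaque rear in wrist view c
```

```text
110 0.03564853037749982
118 0.028875580911727372
127 0.021268167422843653
(0.018, 0, 0.074) [195.91601243 128.87893082]
(0.018, 0.041, 0.074) [146.1807629  127.63079464]
(0.018, -0.041, 0.074) [245.71212371 130.12859436]
(-0.048, 0.038, 0.062) [147.65193414 208.96248918]
(-0.031, 0.031, 0.062) [156.60831207 188.87011737]
(0.004, -0.031, 0.062) [232.2386143  149.17972197]
(-0.007, -0.036, 0.062) [238.04570968 162.38132657]
```

View pics/f3.png

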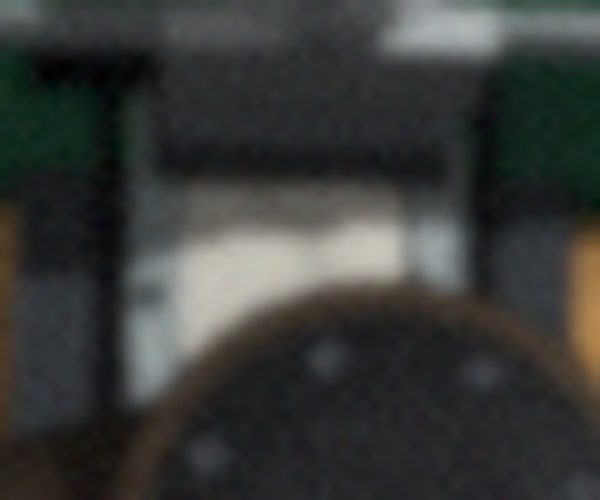

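```bash
for i in 1 2 3; do :; done; python3 -m inch '-0.0015 0 0 0 0 0 0.15;-0.0015 0 0 0 0 0 0.15;-0.0015 0 0 0 0 0 0.15'
python3 -m inch '-0.0015 0 0 0 0 0 0.15;-0.0015 0 0 0 0 0 0.15;-0.0015 0 0 0 0 0 0.15'
python3 -m inch '-0.0015 0 0 0 0 0 0.15;-0.0015 0 0 0 0 0 0.15;-0.0015 0 0 0 0 0 0.15'
python3 -m inch '-0.0015 0 0 0 0 0 0.15;-0.0015 0 0 0 0 0 0.15;-0.0015 0 0 0 0 0 0.15'
```

```text
time_s: 14.67
tcp_pos: [0.5441, -0.0225, 0.0547]
eef_rot: [-180.0, -0.0, -179.8]
contact_force: [-4.5, -0.3, 3.4]
gripper_width: 0.0132
time_s: 14.92
tcp_pos: [0.5488, -0.0224, 0.0546]
eef_rot: [-180.0, -0.0, -179.8]
contact_force: [-4.9, 0.1, 3.3]
gripper_width: 0.0132
time_s: 15.17
tcp_pos: [0.5503, -0.0228, 0.0544]
eef_rot: [-180.0, -0.4, -179.8]
contact_force: [-18.7, 3.4, 16.7]
gripper_width: 0.0132
time_s: 15.42
tcp_pos: [0.5542, -0.0231, 0.0543]
eef_rot: [-179.9, -0.4, -179.8]
contact_force: [-15.7, -0.1, 13.6]
gripper_width: 0.0133
```

```bash
python3 -m inch '-0.0015 0 -0.0002 0 0 0 0.15;-0.0015 0 -0.0002 0 0 0 0.15;-0.0015 0 0 0 0 0 0.15'
python3 -m inch '-0.0015 0 -0.0002 0 0 0 0.15;-0.0015 0 -0.0002 0 0 0 0.15;-0.0015 0 0 0 0 0 0.15'
python3 -m inch '-0.0015 0 0 0 0 0 0.15;-0.0015 0 0 0 0 0 0.15;-0.0015 0 0 0 0 0 0.15'
python3 -m inch '-0.0015 0 0 0 0 0 0.15;-0.0015 0 0 0 0 0 0.15;-0.0015 0 0 0 0 0 0.15'
```

```text
time_s: 15.67
tcp_pos: [0.5615, -0.0225, 0.0544]
eef_rot: [-180.0, -0.1, -179.8]
contact_force: [-6.0, -0.9, 0.4]
gripper_width: 0.0131
time_s: 15.92
tcp_pos: [0.5661, -0.0224, 0.0547]
eef_rot: [-180.0, -0.1, -179.8]
contact_force: [-5.2, -0.8, -0.9]
gripper_width: 0.0132
time_s: 16.17
tcp_pos: [0.5706, -0.0224, 0.0546]
eef_rot: [-180.0, -0.1, -179.8]
contact_force: [-5.4, -0.1, -1.7]
gripper_width: 0.0132
time_s: 16.42
tcp_pos: [0.5751, -0.0224, 0.0545]
eef_rot: [-180.0, -0.1, -179.8]
contact_force: [-4.0, -1.3, -1.8]
gripper_width: 0.013
```

```bash
cat > ok.py <<'E'
import sys
from plant import r
s=r.get_state(); f=s['contact_force']; print(round(s['tcp_pos'][0],4),f.round(1))
sys.exit(0 if f[0]>-float(sys.argv[1]) else 1)
E
python3 -m inch '-0.001 0 0 0 0 0 0.15;-0.001 0 0 0 0 0 0.15;-0.001 0 0 0 0 0 0.15' >/dev/null && python3 ok.py 8 && python3 -m inch '-0.0008 0 0 0 0 0 0.15;-0.0008 0 0 0 0 0 0.15' >/dev/null && python3 ok.py 8 && python3 -m inch '-0.0005 0 0 0 0 0 0.15;-0.0005 0 0 0 0 0 0.15;-0.0005 0 0 0 0 0 0.15' >/dev/null && python3 ok.py 8 && python3 -m inch '-0.0005 0 0 0 0 0 0.15;-0.0005 0 0 0 0 0 0.15;-0.0005 0 0 0 0 0 0.15' >/dev/null && python3 ok.py 8 && python3 -m inch '-0.0005 0 0 0 0 0 0.15;-0.0005 0 0 0 0 0 0.15;-0.0005 0 0 0 0 0 0.15' >/dev/null && python3 ok.py 8 && python3 -m inch '-0.0005 0 0 0 0 0 0.15;-0.0005 0 0 0 0 0 0.15;-0.0005 0 0 0 0 0 0.15' >/dev/null && python3 ok.py 8 && python3 -m inch '-0.0005 0 0 0 0 0 0.15;-0.0005 0 0 0 0 0 0.15;-0.0005 0 0 0 0 0 0.15' >/dev/null && python3 ok.py 8
```

```text
0.5785 [-5.  -1.1 -2.4]
0.5803 [-4.1 -1.3 -1.2]
0.5819 [-5.2 -0.7 -1.9]
0.5834 [-5.3 -0.5 -1.4]
0.5849 [-5.6 -1.2 -2.4]
0.5864 [-5.7 -1.9 -1. ]
0.5879 [-5.6 -1.1 -2.3]
```

```bash
A="python3 ok.py 8.5"
python3 -m inch '-0.0005 0 0 0 0 0 0.15;-0.0005 0 0 0 0 0 0.15;-0.0005 0 0 0 0 0 0.15' >/dev/null && $A && python3 -m inch '-0.0005 0 0 0 0 0 0.15;-0.0005 0 0 0 0 0 0.15;-0.0005 0 0 0 0 0 0.15' >/dev/null && $A && python3 -m inch '-0.0005 0 0 0 0 0 0.15;-0.0005 0 0 0 0 0 0.15;-0.0005 0 0 0 0 0 0.15' >/dev/null && $A && python3 -m inch '-0.0005 0 0 0 0 0 0.15;-0.0005 0 0 0 0 0 0.15;-0.0005 0 0 0 0 0 0.15' >/dev/null && $A && python3 -m inch '-0.0005 0 0 0 0 0 0.15;-0.0005 0 0 0 0 0 0.15;-0.0005 0 0 0 0 0 0.15' >/dev/null && $A && python3 -m inch '-0.0005 0 0 0 0 0 0.15;-0.0005 0 0 0 0 0 0.15;-0.0005 0 0 0 0 0 0.15' >/dev/null && $A && python3 -m inch '-0.0005 0 0 0 0 0 0.15;-0.0005 0 0 0 0 0 0.15;-0.0005 0 0 0 0 0 0.15' >/dev/null && $A && python3 -m inch '-0.0005 0 0 0 0 0 0.15;-0.0005 0 0 0 0 0 0.15;-0.0005 0 0 0 0 0 0.15' >/dev/null && $A
```

```text
0.5894 [-4.3 -1.1 -1.4]
0.5909 [-4.8 -0.4 -2.5]
0.5924 [-5.1 -0.8 -2.4]
0.5939 [-4.5 -1.5 -1.5]
0.5954 [-5.4 -0.2 -2.8]
0.5969 [-4.9 -1.2 -1.5]
0.5984 [-4.8 -1.2 -1.5]
0.5999 [-5.4 -1.5 -1.2]
```

```bash
A="python3 ok.py 8.5"
python3 -m inch '-0.0005 0 0 0 0 0 0.15;-0.0005 0 0 0 0 0 0.15;-0.0005 0 0 0 0 0 0.15' >/dev/null && $A && python3 -m inch '-0.0005 0 0 0 0 0 0.15;-0.0005 0 0 0 0 0 0.15;-0.0005 0 0 0 0 0 0.15' >/dev/null && $A && python3 -m inch '-0.0005 0 0 0 0 0 0.15;-0.0005 0 0 0 0 0 0.15;-0.0005 0 0 0 0 0 0.15' >/dev/null && $A && python3 -m inch '-0.0005 0 0 0 0 0 0.15;-0.0005 0 0 0 0 0 0.15;-0.0005 0 0 0 0 0 0.15' >/dev/null && $A && python3 -m inch '-0.0005 0 0 0 0 0 0.15;-0.0005 0 0 0 0 0 0.15;-0.0005 0 0 0 0 0 0.15' >/dev/null && $A && python3 -m inch '-0.0005 0 0 0 0 0 0.15;-0.0005 0 0 0 0 0 0.15;-0.0005 0 0 0 0 0 0.15' >/dev/null && $A && python3 -m inch '-0.0005 0 0 0 0 0 0.15;-0.0005 0 0 0 0 0 0.15;-0.0005 0 0 0 0 0 0.15' >/dev/null && $A && python3 -m inch '-0.0005 0 0 0 0 0 0.15;-0.0005 0 0 0 0 0 0.15;-0.0005 0 0 0 0 0 0.15' >/dev/null && $A
```

```text
0.6014 [-5.7 -1.1 -2. ]
0.6028 [-4.5 -1.  -2.3]
0.6044 [-4.6 -1.5 -2.4]
0.6059 [-3.7 -1.1 -2.5]
0.6074 [-5.5 -0.7 -2.6]
0.6085 [-7.2 -1.7 -2.3]
0.6085 [-9.6  1.4  1.2]
```

```bash
A="python3 ok.py 8.5"
python3 -m inch '-0.0002 0 0 0 0 0 0.15;0 0 0 0 0 0 0.15;0 0 0 0 0 0 0.15'
python3 - <<'E'
from plant import r
import cv2
for n in('top','scene'):
    im=r.capture(n); cv2.imwrite(f'pics/g_{n}.png',im[:,:,::-1])
b=cv2.imread('pics/g_scene.png');b=cv2.resize(b[130:270,200:360],None,fx=4,fy=4,interpolation=cv2.INTER_CUBIC)
cv2.imwrite('pics/g2.png',b)
s=r.get_state();print(s['time_s'],s['tcp_pos'],s['contact_force'])
E
```

```text
time_s: 22.08
tcp_pos: [0.6085, -0.0224, 0.0545]
eef_rot: [-180.0, -0.3, -179.8]
contact_force: [-8.9, 0.4, 0.4]
gripper_width: 0.0132
22.1833 [ 0.60848368 -0.02239046  0.05452595] [-9.75160843  0.30529591 -0.23187137]
```

View pics/g2.png

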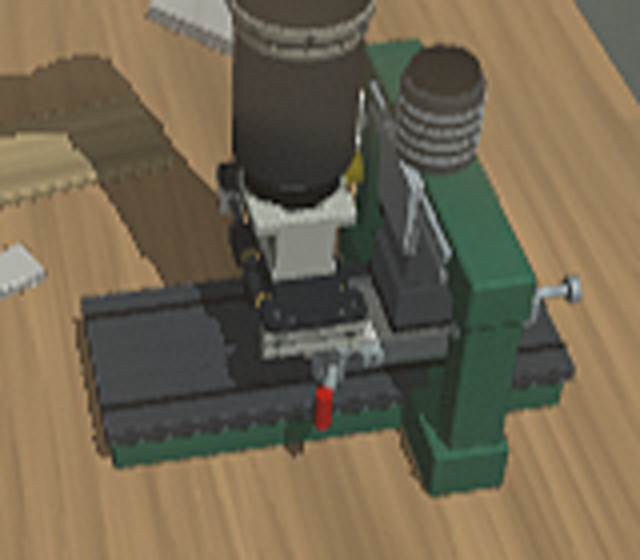

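```bash
python3 -m inch '0.001 0 0 0 0 0 0.15;0.002 0 0 0 0 0 0.15;0.008 0 0 0 0 0 0.15;0.018 0 0 0 0 0 0;0.004 0 -0.02 0 0 0 0;0 0 -0.03 0 0 0 0;0 -0.01 -0.026 0 0 0 0;0 -0.035 0 0 0 0 0;0 -0.035 0 0 0 0 0;0 -0.027 0 0 0 0 0;0 -0.01 0 0 0 0 0;0 0 0 0 0 0 0;0 0 0 0 0 0 0'
python3 - <<'E'
from plant import r
from h import *
import cv2
s=r.get_state();print(s['tcp_pos'],s['eef_rot'],s['gripper_width'])
for n in('wrist','top','scene'):
    im=r.capture(n); cv2.imwrite(f'pics/i_{n}.png',im[:,:,::-1])
b=cv2.imread('pics/i_top.png');b=cv2.resize(b[120:260,220:360],None,fx=4,fy=4,interpolation=cv2.INTER_CUBIC)
cv2.imwrite('pics/i1.png',b)
b=cv2.imread('pics/i_scene.png');b=cv2.resize(b[150:270,200:360],None,fx=4,fy=4,interpolation=cv2.INTER_CUBIC)
cv2.imwrite('pics/i2.png',b)
delta(s,[.6317,-.140,.08],180)
for n in('top','scene'):
    k=r.recognise('clamp_knob',n);print(n,k,proj(cam(r,n),(.6102,-.14,.09)))
E
```

```text
time_s: 23.27
tcp_pos: [0.5792, -0.1395, 0.1321]
eef_rot: [-180.0, 0.1, -179.8]
contact_force: [0.4, 0.3, 0.5]
gripper_width: 0.0003
[ 0.57922549 -0.13951798  0.13205443] [-1.79997297e+02  1.37258307e-01 -1.79834511e+02] 0.0003415717756979267
turn(rotvec) [-0.      0.0024  0.0029]  shift in old axes mm [-52.3  -0.6  52.2]  in new axes [-52.5  -0.5  52.1]
top [] [328.30981502 197.43416043]
scene [] [279.51471796 231.58463168]
```

View pics/i1.png

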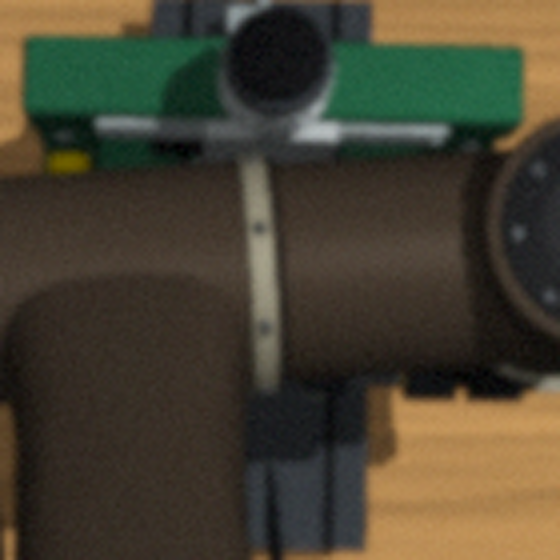

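View pics/i2.png

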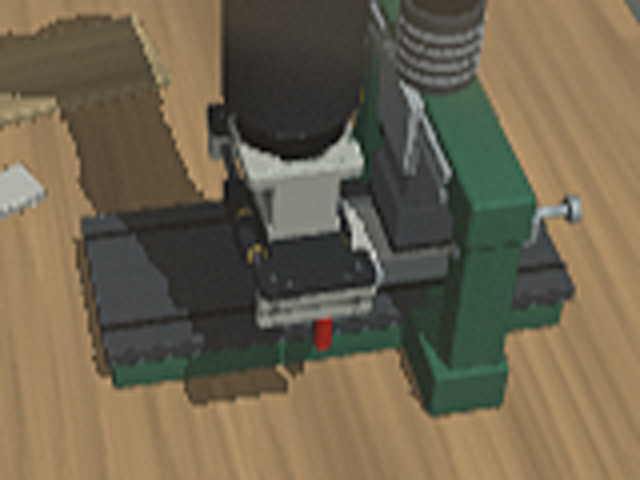

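View pics/i_wrist.png

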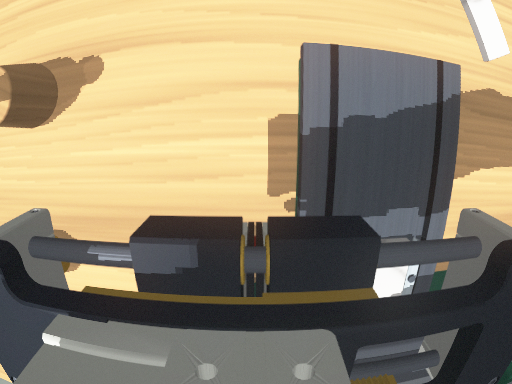

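Run:
```python
from plant import r
from h import *
c=cam(r,'top')
def z_of(uv,xy):
    o,d=ray(c,uv); t=((np.array(xy)-o[:2])@d[:2])/(d[:2]@d[:2]); X=o+t*d; return X
X=z_of((200+312/3.3,100+515/3.3),(.451,-.0227)); print(X, 'tool z .097')
X=z_of((200+308/3.3,100+420/3.3),(.5009,-.0224)); print(X,'tool z .0547')
# radius at that depth
D=(c['R']@X+c['t'])[2]; print('cap radius', 93/3.3*D/c['f'])
X=z_of((225+228/3.3,130+246/3.3),(.5392,-.0226));print(X)
```

```text
[ 0.45359689 -0.02272167  0.53112448] tool z .097
[ 0.50166631 -0.02164256  0.50473554] tool z .0547
cap radius 0.047575474993837255
[ 0.53962952 -0.02184039  0.51055948]
```

View pics/i_scene.png

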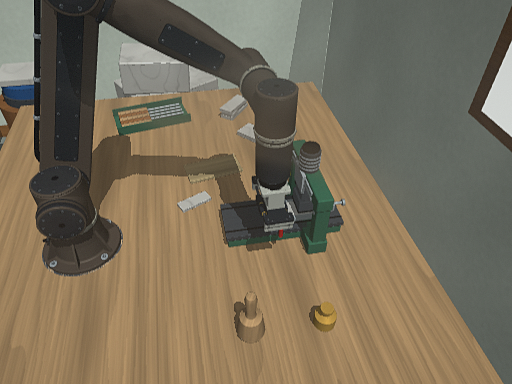

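Run:
```python
from plant import r
from h import *
import cv2
out=[]
for n,(x0,x1,y0,y1) in (('scene',(255,305,205,250)),('top',(300,350,180,215))):
    im=cv2.imread(f'pics/a_{n}.png').astype(int)[y0:y1,x0:x1]
    m=(im[...,2]>120)&(im[...,1]<70)&(im[...,0]<70)
    ys,xs=np.nonzero(m); print(n,len(xs),xs.mean()+x0,ys.mean()+y0,xs.min()+x0,xs.max()+x0,ys.min()+y0,ys.max()+y0)
cs,ct=cam(r,'scene'),cam(r,'top')
for X in((.6102,-.14,.108),(.6102,-.14,.072)): print(proj(cs,X),proj(ct,X))
```

```text
scene 29 280.86206896551727 230.9310344827586 279 282 227 236
top 19 329.1578947368421 195.73684210526315 327 331 194 198
[279.80236019 227.54034523] [329.31251373 196.53785727]
[279.23269079 235.54996964] [327.33744427 198.3033537 ]
```

```bash
python3 -m inch '-0.015 0 0 0 0 0 0;-0.02 0 0 0 0 0 0;-0.012 0 0 0 0 0 0;-0.005 0 0 0 0 0.003 0;0 0 0 0 0 0 0;0 0 0.01 0 0 0 0'
python3 ok.py 3 && python3 -m inch '0 0 0.008 0 0 0 0;0 0 0.008 0 0 0 0;0 0 0 0 0 0 0'
```

```text
time_s: 24.02
tcp_pos: [0.6312, -0.1386, 0.1228]
eef_rot: [-180.0, 0.1, -179.9]
contact_force: [-0.0, -0.5, 1.0]
gripper_width: 0.0007
0.6312 [-0.  -0.5  1. ]
time_s: 24.27
tcp_pos: [0.6284, -0.1389, 0.103]
eef_rot: [180.0, -0.2, -180.0]
contact_force: [-0.9, 0.0, -0.6]
gripper_width: 0.0003
```

```bash
python3 -m inch '-0.003 0 0 0 0 0 0;0 0 0.007 0 0 0 0;0 0 0.007 0 0 0 0;0 0 0.007 0 0 0 0;0 0 0 0 0 0 0;0 0 0 0 0 0 0'
python3 - <<'E'
from plant import r
import cv2
im=r.capture('scene'); b=im[:,:,::-1][170:270,220:340]
cv2.imwrite('pics/j.png',cv2.resize(b,None,fx=5.5,fy=5.5,interpolation=cv2.INTER_CUBIC))
E
```

```text
time_s: 24.77
tcp_pos: [0.6329, -0.139, 0.0837]
eef_rot: [-180.0, -0.1, -179.9]
contact_force: [-0.8, 0.1, 0.5]
gripper_width: 0.0002
```

View pics/j.png

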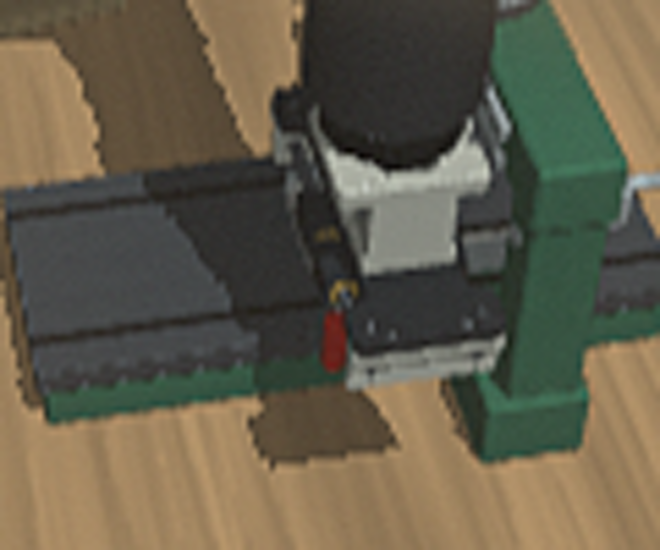

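```bash
python3 -m inch '0.002 0 0 0 0 0 0;0.002 0 0 0 0 0 0;0.0034 0.0006 0 0 0 0.05 0;0.0034 0.0006 0 0 0 0.05 0;0.0034 0.0006 0 0 0 0.05 0;0.0034 0.0006 0 0 0 0.05 0;0.0034 0.0006 0 0 0 0.05 0;0.0034 0.0006 0 0 0 0.05 0'
python3 - <<'E'
from plant import r
import cv2
im=r.capture('scene'); b=im[:,:,::-1][170:270,220:340]
cv2.imwrite('pics/k.png',cv2.resize(b,None,fx=5.5,fy=5.5,interpolation=cv2.INTER_CUBIC))
E
```

```text
time_s: 25.48
tcp_pos: [0.6098, -0.1329, 0.0849]
eef_rot: [180.0, 0.1, 162.7]
contact_force: [1.3, -0.7, -0.8]
gripper_width: 0.0003
```

View pics/k.png

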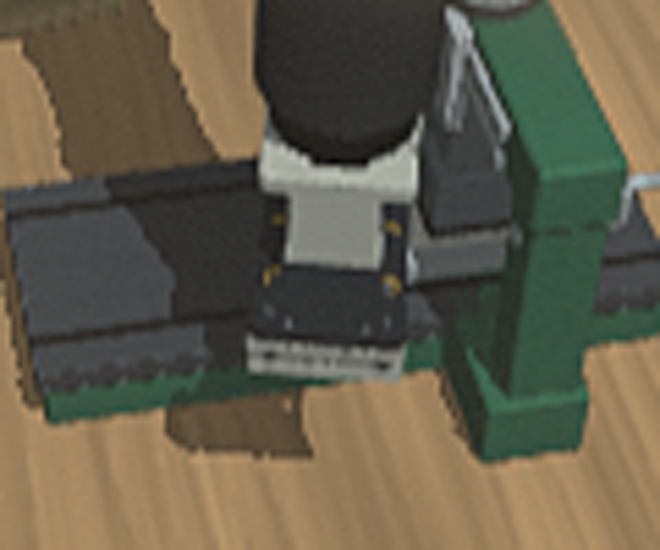

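```bash
python3 -m inch '0.0034 0.0006 0 0 0 0.05 0;0.0034 0.0006 0 0 0 0.05 0;0.0034 0.0006 0 0 0 0.05 0;0.0034 0.0006 0 0 0 0.05 0;0.0034 0.0006 0 0 0 0.05 0;0.0034 0.0006 0 0 0 0.05 0;0.0034 0.0006 0 0 0 0.05 0'
python3 - <<'E'
from plant import r
import cv2,numpy as np
s=r.get_state();print(s['contact_force'],np.linalg.norm(s['tcp_pos'][:2]-[.6395,-.07]))
im=r.capture('scene'); b=im[:,:,::-1][170:270,220:340]
cv2.imwrite('pics/l.png',cv2.resize(b,None,fx=5.5,fy=5.5,interpolation=cv2.INTER_CUBIC))
im=r.capture('wrist');cv2.imwrite('pics/lw.png',im[:,:,::-1])
E
```

```text
time_s: 26.12
tcp_pos: [0.5902, -0.119, 0.0849]
eef_rot: [180.0, 0.0, 142.7]
contact_force: [0.3, -1.2, -0.5]
gripper_width: 0.0007
[ 0.29289221 -1.18430498 -0.49867643] 0.06946709038442374
```

View pics/l.png

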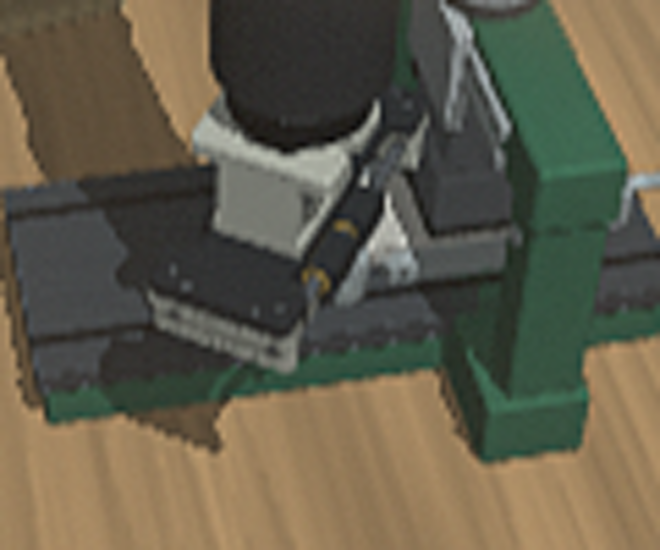

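View pics/lw.png

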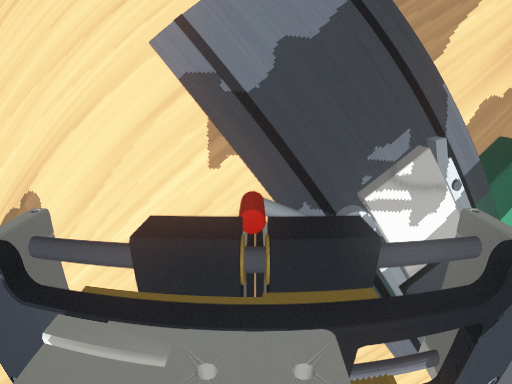

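```bash
python3 -m inch '0.0034 0.0006 0 0 0 0.05 0;0.0034 0.0006 0 0 0 0.05 0;0.0034 0.0006 0 0 0 0.05 0'; python3 ok.py 20;  python3 -m inch '0.0034 0.0006 0 0 0 0.05 0;0.0034 0.0006 0 0 0 0.05 0'; python3 ok.py 20; python3 -m inch '0.0034 0.0006 0 0 0 0.05 0;0.0034 0.0006 0 0 0 0.05 0'
```

```text
time_s: 26.47
tcp_pos: [0.5838, -0.1112, 0.0848]
eef_rot: [180.0, 0.0, 134.2]
contact_force: [-0.1, -1.6, 0.3]
gripper_width: 0.0005
0.5838 [-0.1 -1.6  0.3]
time_s: 26.63
tcp_pos: [0.58, -0.1053, 0.0848]
eef_rot: [180.0, 0.0, 128.5]
contact_force: [0.7, -0.5, 1.3]
gripper_width: 0.0004
0.58 [ 0.7 -0.5  1.3]
time_s: 26.8
tcp_pos: [0.5768, -0.0992, 0.0848]
eef_rot: [180.0, 0.0, 122.8]
contact_force: [-0.3, -2.0, 0.9]
gripper_width: 0.0006
```

```bash
python3 -m inch '0.0034 0.0006 0 0 0 0.05 0;0.0034 0.0006 0 0 0 0.05 0'; python3 -m inch '0.0034 0.0006 0 0 0 0.05 0;0.0020 0.0004 0 0 0 0.03 0;0 0 0 0 0 0 0'
python3 - <<'E'
from plant import r
from h import *
import cv2
s=r.get_state();print(s['joints'],s['contact_force'])
im=r.capture('wrist');cv2.imwrite('pics/m.png',im[:,:,::-1])
c=cam(r,'wrist')
for th in(1.2,1.3,1.4):
    a=np.radians(-105)-th; print(th,proj(c,[.6395+.075*np.cos(a),-.07+.075*np.sin(a),.108]))
E
```

```text
time_s: 26.97
tcp_pos: [0.5744, -0.0929, 0.0849]
eef_rot: [180.0, 0.0, 117.1]
contact_force: [0.2, -2.4, 0.3]
gripper_width: 0.0003
time_s: 27.22
tcp_pos: [0.5728, -0.0876, 0.0848]
eef_rot: [180.0, 0.0, 112.5]
contact_force: [0.8, -3.0, -0.1]
gripper_width: 0.0005
[ 1.06547800e+01  1.91098685e+01 -2.19447914e+01  4.77860368e-02
 -4.89315485e+01 -1.68159146e+02] [ 0.76316861 -3.02494913 -0.05234146]
1.2 [246.71319785 232.28007245]
1.3 [251.63515744 219.00829405]
1.4 [258.15514614 205.82649444]
```

View pics/m.png

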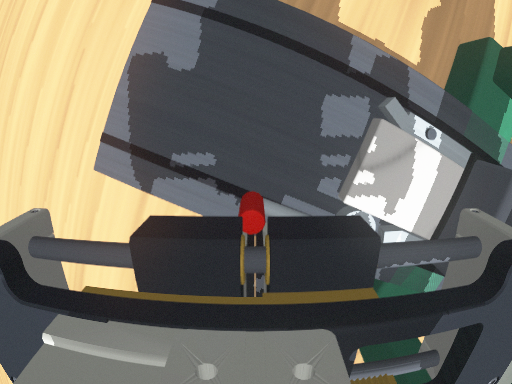

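```bash
python3 -m inch '0.0014 0.0006 0 0 0 0 0;0.0014 0.0006 0 0 0 0 0;0 0 0 0 0 0 0'; python3 -m inch '-0.003 0 0 0 0 0 0;-0.012 0 0 0 0 0 0;-0.015 0 -0.01 0 0 -0.08 0;0 0 -0.04 0 0 -0.08 0;0 0 -0.04 0 0 -0.08 0;0 0 -0.04 0 0 0 0;0 0 0 0 0 0 0'
```

```text
time_s: 27.52
tcp_pos: [0.5726, -0.0845, 0.0847]
eef_rot: [-180.0, 0.0, 112.5]
contact_force: [-1.4, -5.0, 2.2]
gripper_width: 0.0004
time_s: 28.1
tcp_pos: [0.5887, -0.1128, 0.2233]
eef_rot: [179.4, 0.5, 126.3]
contact_force: [1.7, -0.6, 1.1]
gripper_width: 0.0004
```

```bash
python3 -m inch '0.015 0.0045 0 0 0 0 0;0.033 0.010 0 0 0 0 0;0.033 0.010 0 0 0 0 0;0.033 0.010 0 0 0 0 0;0.033 0.010 0 0 0 0 0;0.033 0.010 0 0 0 0 0;0.033 0.010 0 0 0 0 0;0.033 0.010 0 0 0 0 0;0.033 0.010 0 0 0 0 0;0.033 0.010 0 0 0 0 0;0.033 0.010 0 0 0 0 0;0.033 0.010 0 0 0 0 0;0.015 0.005 0 0 0 0 0;0 0 0 0 0 0 0;0 0 0 0 0 0 0'
python3 - <<'E'
from plant import r
from h import *
import cv2
for n in('top','scene'):
    im=r.capture(n); cv2.imwrite(f'pics/n_{n}.png',im[:,:,::-1])
b=cv2.imread('pics/n_top.png');cv2.imwrite('pics/n1.png',cv2.resize(b[100:260,215:355],None,fx=3.7,fy=3.7,interpolation=cv2.INTER_CUBIC))
b=cv2.imread('pics/n_scene.png');cv2.imwrite('pics/n2.png',cv2.resize(b[130:270,210:360],None,fx=4.2,fy=4.2,interpolation=cv2.INTER_CUBIC))
cs,ct=cam(r,'scene'),cam(r,'top')
for th in(1.1,1.2,1.3,1.4):
    a=np.radians(-105)-th; X=[.6395+.075*np.cos(a),-.07+.075*np.sin(a),.108]; print(th,(proj(ct,X)-[215,100])*3.7,(proj(cs,X)-[210,130])*4.2)
for n in('top','scene'): print(r.recognise('clamp_knob',n),r.recognise('plaque_mid',n)[:3])
for x in (.0,.01,.02,.03): print('rear corners top img',x,(proj(ct,e2w([.669,-.0225,0],(x-.075,.03,.066)))-[215,100])*3.7,(proj(ct,e2w([.669,-.0225,0],(x-.075,-.03,.066)))-[215,100])*3.7)
E
```

```text
time_s: 29.35
tcp_pos: [0.4831, 0.2091, 0.2181]
eef_rot: [178.9, -7.2, 132.5]
contact_force: [0.2, 0.2, -0.6]
gripper_width: 0.0005
1.1 [344.96074517 417.15029494] [217.44402618 364.10139578]
1.2 [334.40340146 418.53964785] [213.84010954 357.23507602]
1.3 [323.74597144 418.87169361] [211.22967004 350.21736648]
1.4 [313.09774624 418.14323535] [209.62688966 343.12231726]
[{'xy': [301.2, 197.3], 'p': 0.66}, {'xy': [283.9, 166.2], 'p': 0.35}] [{'xy': [228.6, 285.4], 'p': 0.9}, {'xy': [107.6, 172.5], 'p': 0.82}, {'xy': [280.3, 182.6], 'p': 0.63}]
[{'xy': [277.7, 224.0], 'p': 0.64}] [{'xy': [195.6, 202.8], 'p': 0.86}, {'xy': [260.7, 135.5], 'p': 0.58}, {'xy': [283.1, 208.3], 'p': 0.53}]
rear corners top img 0.0 [212.55532399 381.25583174] [294.51105729 383.4835465 ]
rear corners top img 0.01 [212.89045322 367.7229742 ] [294.75476998 369.93598532]
rear corners top img 0.02 [213.22483386 354.22034555] [294.99793778 356.41871313]
rear corners top img 0.03 [213.55846842 340.74784461] [295.24056253 342.93162849]
```

View pics/n1.png

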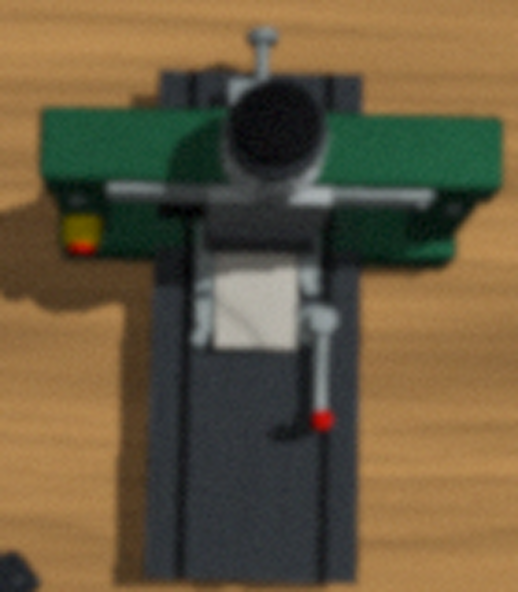

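View pics/n2.png

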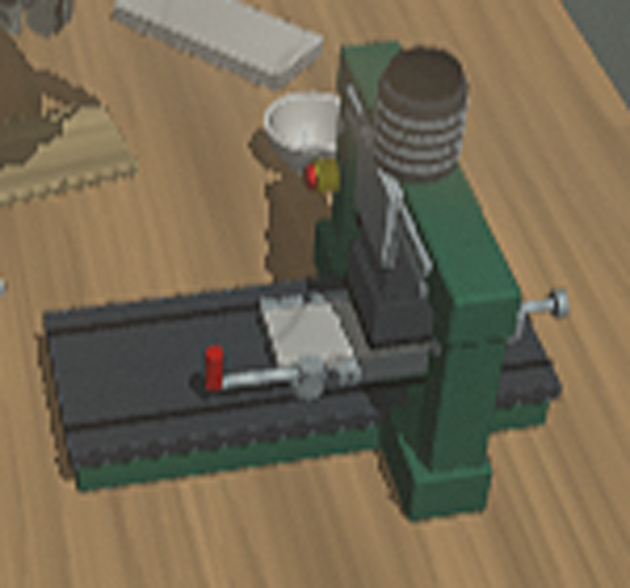

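Run:
```python
import cv2
for n,(x,y) in (('lw',(345,130)),('m',(325,90))):
    b=cv2.imread(f'pics/{n}.png');cv2.imwrite(f'pics/{n}_z.png',cv2.resize(b[y:y+110,x:x+130],None,fx=5,fy=5,interpolation=cv2.INTER_CUBIC))
```

```text
(no output)
```

View pics/lw_z.png

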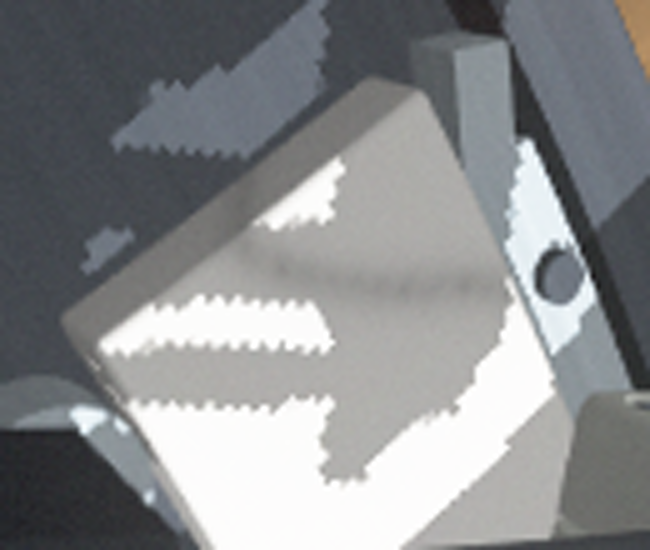

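View pics/m_z.png

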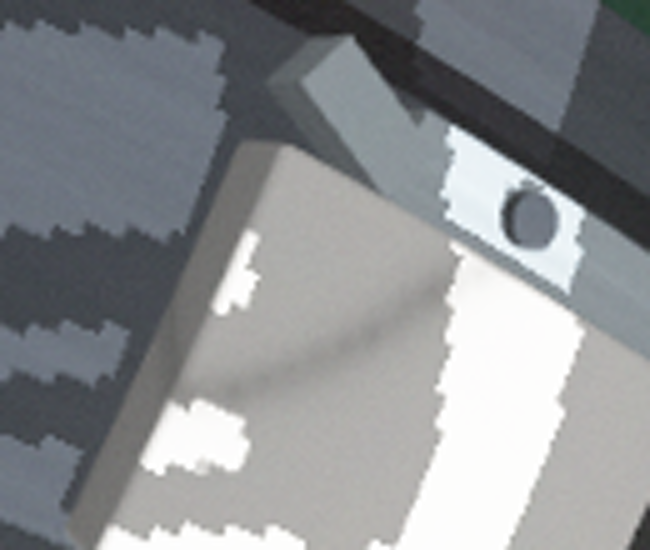

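Run:
```python
from plant import r
from h import *
s=r.get_state(); c0=cam(r,'wrist'); Rt=Ro.from_euler('xyz',s['eef_rot'],degrees=True).as_matrix()
Rtc=c0['R']@Rt; o=Rt.T@(-c0['R'].T@c0['t']-s['tcp_pos']); print(o)
def mk(tcp,yaw):
    Rw=Ro.from_euler('xyz',[180,0,yaw],degrees=True).as_matrix(); R=Rtc@Rw.T
    c=dict(c0); c['R']=R; c['t']=-R@(np.array(tcp)+Rw@o); return c
for nm,c,(x,y),L,Rr,S in(('lw',mk((.5902,-.119,.0849),142.7),(345,130),(422,93),(97,352),(560,274)),('m',mk((.5728,-.0876,.0848),112.5),(325,90),(290,145),(100,543),(530,216))):
    f=lambda p,z:at(c,np.array(p)/5+[x,y],z)
    a,b,d=f(L,.066),f(Rr,.066),f(S,.062); print(nm,a,b,d,'L-screw',a-d)
```

```text
[ 0.06995237  0.00026536 -0.15989819]
lw [0.62110235 0.00732865 0.066     ] [ 0.62169054 -0.05193078  0.066     ] [0.66193711 0.01782062 0.062     ] L-screw [-0.04083476 -0.01049197  0.004     ]
m [0.62152862 0.00755895 0.066     ] [ 0.62046511 -0.04953728  0.066     ] [0.66178379 0.01683315 0.062     ] L-screw [-0.04025516 -0.0092742   0.004     ]
```

```bash
python3 -c "
from plant import r
print(r.get_state()['time_s']);print(r.close_job())"
```

```text
29.65
the job is handed in; nothing more can be done
None
```

The plaque is loaded and clamped, and I handed the job in at 29.65 s; the hand-in gave no verdict. I laid the plaque on the bed and pushed it from behind in small steps, through the guides and under the nose. I stopped when the push rose from about 5 N of sliding drag to 9–10 N, with the front end about 99 mm along the engraver's x axis. Then I swung the red knob round with the closed fingers and backed the arm away.

**Checks that agreed:**
- The last pictures put the clamp at about 1.3 rad. The final push on the knob was about 5 N, a little over the 1–4 N expected to turn it.
- The plaque looks straight and against the fence.
- Its rear edge lies where it was felt at the stop. Wrist pictures from before the cam touched it and with the clamp nearly home (before the last small push) show no slip back; the change was under 1 mm and towards the stop.
- The arm went nowhere near the mallet or the weight, and the bowl looked undisturbed in the last scene view, but I did not measure any of the three again.

**Oddities and what is not confirmed:**
- There was a drag of about 5 N from the right rail's mouth onwards, before the nose, for reasons I did not find. As the plaque went under the nose the force peaked at about 19 N, well short of the stop.
- I estimated the force on the stop at 4–5 N from the wrist reading.
- I did not measure the cam's holding force or the nose lift directly.

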